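# Open the medium safety-capped lens cleaner bottle

### The job

The grey lens is due for a clean: of the three look-alike cleaner bottles, open the medium-sized one by pressing its safety cap down, twisting it anticlockwise about a fifth of a turn while it is pressed, and lifting it off. Finish while still holding the cap in the gripper, level and still, straight above its bottle and raised about 8 cm from where it sat. Leave the other two caps and everything else on the counter as they are.

Things in the scene. Friction and masses are not known exactly. Their poses are not given: they have to be found in the camera images.
- bottle_small: The small one of three look-alike plain aluminium cleaner bottles with black safety caps; body 52 mm in diameter, 72 mm to the start of its shoulder. Clamped in a round steel foot 76 mm wide fixed to the counter, so it neither turns nor tips. Origin at the centre of the foot's underside on the counter; z up along the bottle's axis.
- cap_small: Black ribbed round push-and-turn cap of the small bottle, 37 mm in diameter, 34 mm high, flat top; held on the neck by a bayonet. Origin at the centre of its lower rim, 99 mm above the counter when seated (flat top at 133 mm); z up along its axis; when locked its x axis lies along the bottle's x axis.
- bottle_medium: The medium one of three look-alike plain aluminium cleaner bottles with black safety caps; body 64 mm in diameter, 86 mm to the start of its shoulder. Clamped in a round steel foot 88 mm wide fixed to the counter, so it neither turns nor tips. Origin at the centre of the foot's underside on the counter; z up along the bottle's axis.
- cap_medium: Black ribbed round push-and-turn cap of the medium bottle, 49 mm in diameter, 34 mm high, flat top; held on the neck by a bayonet. Origin at the centre of its lower rim, 113 mm above the counter when seated (flat top at 147 mm); z up along its axis; when locked its x axis lies along the bottle's x axis.
- bottle_large: The large one of three look-alike plain aluminium cleaner bottles with black safety caps; body 78 mm in diameter, 100 mm to the start of its shoulder. Clamped in a round steel foot 102 mm wide fixed to the counter, so it neither turns nor tips. Origin at the centre of the foot's underside on the counter; z up along the bottle's axis.
- cap_large: Black ribbed round push-and-turn cap of the large bottle, 62 mm in diameter, 34 mm high, flat top; held on the neck by a bayonet. Origin at the centre of its lower rim, 127 mm above the counter when seated (flat top at 161 mm); z up along its axis; when locked its x axis lies along the bottle's x axis.
- pad_medium (a joint): How far the spring pad inside the medium cap is pressed down, in m: about 0 with the cap locked and untouched, -0.004 with the cap off. The pad pushes the cap up with about 6 N, 12 N at the bottom. Pressed 4 mm or more the cap clears its locking teeth; 8 mm is the end of travel, so press about 6 mm.
- cap_medium_top (a point): Centre of the medium cap's flat top. Locked, the cap neither lifts nor turns. Kept pressed it turns anticlockwise seen from above; it can lift off between 58 and 78 degrees of turn (68 is the middle), with a stop just beyond. Its round side can be gripped whichever way the fingers face; 30 mm of it below the top is clear of the bottle even when pressed. About 31 g.
- lens: Matte grey telephoto lens standing upright, 90 mm wide, 165 mm tall. A bystander. Origin at the centre of its underside.
- tin: Glossy orange round filter tin, 75 mm wide, 22 mm tall. A bystander. Origin at the centre of its underside.
- disc: Clear glass test target disc, 60 mm wide, 6 mm thick. A bystander. Origin at the centre of its underside.
- foot: Black steel tripod foot on a rubber pad, 48 mm wide, 69 mm tall. A bystander. Origin at the centre of its underside.
- ring_a: Nickel mounting ring, 64 mm outside, 8 mm thick. A bystander. Origin at the centre of its underside.
- ring_b: Nickel mounting ring, 58 mm outside, 8 mm thick. A bystander. Origin at the centre of its underside.
- lenscap: Grey lens cap, 68 mm wide, 9 mm thick. A bystander. Origin at the centre of its underside.

How it is judged:
On the way, in this order (a step that is already met when the one before it is completed fails the run):
1. the medium cap is pressed down past its locking teeth, not yet turned (value of joint pad_medium above 0.004 m and angle between the x axis of cap_medium and the x axis of bottle_medium, either way round below 0.4 rad), for 0.1 s.
2. the medium cap is turned to its exit while still on the neck (angle between the x axis of cap_medium and the x axis of bottle_medium, either way round above 0.9 rad and z of cap_medium in the frame of bottle_medium below 0.123 m), for 0.1 s.
At the end, for the whole second after the job is handed in: The gripper holds the medium cap (finger force over 1 N), at least 40 mm and at most 200 mm above its seated height, within 30 mm sideways of the bottle's axis, tilted less than 15 degrees, still (under 0.03 m/s), not touching the bottle, whose spring pad stands free (z of cap_medium in the frame of bottle_medium between 0.153 and 0.313 m and horizontal distance between cap_medium and bottle_medium below 0.03 m and angle between cap_medium's own z axis and vertical below 0.26 rad and contact force between cap_medium and the fingers above 1 N and contact force between cap_medium and bottle_medium below 0.05 N and linear speed of cap_medium below 0.03 m/s and value of joint pad_medium below -0.002 m); the arm keeps its last pose, push and grip.
It fails at once if another bottle's cap is moved or turned (distance of any of cap_small, cap_large from where it was at the start of the episode above 0.006 m or angle between the x axis of cap_small and the x axis of bottle_small, either way round above 0.35 rad or angle between the x axis of cap_large and the x axis of bottle_large, either way round above 0.35 rad).
It fails at once if a bystander is shoved or tipped (distance of any of lens, tin, disc, foot, ring_a, ring_b, lenscap from where it was at the start of the episode above 0.02 m or angle between any of lens, tin, disc, foot, ring_a, ring_b, lenscap's own z axis and vertical above 0.3 rad).
It also fails if it takes over 37 s, if anything falls off the work surface, if the arm or the gripper's body presses on something with over 40 N, if the wrist force passes 120 N, or if a joint passes its speed limit or range.

### The arm

A 6-joint arm with a two-finger parallel gripper is mounted at the origin on the work surface. World frame = base frame: x ahead of the robot, y to its left, z up, the work surface at z = 0. Lengths are in m, angles in rad, forces in N, time in s.
With the tool pointing down it reaches from about 0.25 to 0.775 m from the base axis. Payload 4 kg.
Tool frame: the origin (TCP) lies between the finger pads; the fingertips stand 25 mm ahead of it and the grasp point (between the pads) lies 6 mm ahead of it (robot.tip_reach is the distance from the TCP to the fingertips, in m); z points along the fingers, y is the line along which they close (so a half turn about z gives the same grasp; the last joint's range is limited). The gripper opens to 94 mm and grips with 3 to 60 N. Pads are 16 mm wide; open, the fingers measure 119 mm over their backs; the gripper's body (75 mm by 177 mm) begins 78 mm behind the grasp point.
Start: joints at [-1.303, 0.087, 1.371, -0, 1.684, -0.103], TCP at [0.199, -0.513, 0.231] pointing down, gripper open.
Joint ranges: [-3.1, 3.1], [-0.76, 2.03], [0.27, 2.55], [-1.08, 4.22], [0.17, 2.65], [-2.57, 2.57]. Speed limits (rad/s): [2.79, 2.79, 3.14, 3.14, 3.14, 3.14].

### API

Orientations are given as [roll, pitch, yaw] about the fixed x, y, z axes, in that order (R = Rz(yaw) Ry(pitch) Rx(roll)).
In Python, from bench import sensors, snapshot, camera_info, ticket, robot gives the robot as it stands.
- The arm moves only by the tool arm_command, never from a script. Its argument "plan" is a list of rows, each an object with "grip": the closure, from -1 (fully open) to 1 (shut); "slide": the shift along the tool's x, y, z normalised to -1 to 1, where 1 is 500 mm, a list of three; "spin": the turn about the tool's z normalised to -1 to 1, where 1 is 5 degrees. A call has 1 to 10 rows; each row shifts and turns the commanded pose from where the row before left it, along the tool's axes as they then stand; what a row does not reach is not made up. A row lasts 1/8 s, in which the tool goes at most 62.5 mm and 10.7 degrees, less where a joint would pass 70% of its speed; a pose out of reach is approached as far as the arm can. A call with a number of a shift or a turn outside -1 to 1 is refused whole. A call with a gripper value outside its range is refused whole. The fingers move at their own pace and stop on an object; the grip force is fixed at half the most. Time passes only in rows, so rows that do not move let the fingers close. It gives the time, the measured TCP pose, the force, the opening and the grip force at its end, in the units of the state.
- sensors.get_obs(): the state, without advancing time (a new reading comes with each control period).
- snapshot(name): name is "side" or "top"; returns the picture (400x640x3 uint8, red, green, blue); there is no depth.
- camera_info(name): a dict with "fx", "fy", "cx", "cy" (pixels), "position" and "rotation" of the camera in the world. Camera axes: x right, y up, looking along -z (the intrinsics and any distortion apply to the point x, -y, -z); pixel columns grow to the right and rows downward; lengths in m; the calibration is good to about 2 mm. A picture is of the moment at which its call begins. camera_info takes no time and is no camera call.
- ticket.close_job(): hands the job in; it is judged then, once.
The state is a dict: "time": time; "joint_positions": joint angles; "qvel": joint speeds; "joint_torque": joint torques, N m; "tool_pos": TCP position; "ee_rot": TCP orientation; "wrist_force": force on the tool from outside, world axes, zero at the start; "wrist_torque": the same for the moment, N m; "width": finger opening in m; "finger_force": force on a finger pad.
Only numpy, scipy, OpenCV 4.12 (cv2) and the standard library are available. Lean on these libraries where they do the work, as an engineer would, in place of code of your own. Each camera call takes 0.05 s, during which the arm holds its last target. There are 200 camera calls.

## Working session

There is one attempt and no reset: what is moved stays moved. The work goes in short steps, Python scripts to look and compute and a tool call to move; the robot and the scene stay as the last step left them, time stands still between calls to the robot, and variables do not carry over. Pictures are saved under pics/ and viewed, at most 10 in all, crops included, and the job is handed in when it is done.

Besides the shell and the picture viewer there is one more tool, called after "Request:" as name(argument=value, ...) on one line, values as JSON. arm_command: Moves the arm, as the interface text tells. Scaled input: -1 to 1 covers 500 mm each way for a shift and 5 degrees each way for a turn. Its arguments: {"type":"object","properties":{"plan":{"type":"array","items":{"type":"object","properties":{"grip":{"type":"number"},"slide":{"type":"array","items":{"type":"number"}},"spin":{"type":"number"}}}}},"required":["plan"]}

```bash
mkdir -p pics; python3 - <<'E'
from bench import *
import cv2
for n in("top","side"):
    cv2.imwrite(f"pics/{n}0.png",snapshot(n)[:,:,::-1]); print(n,camera_info(n))
print(sensors.get_obs())
E
```

```text
top {'fx': 411.2905941453466, 'fy': 411.2905941453466, 'cx': 319.06841891101146, 'cy': 202.6927146760961, 'position': array([0.48626554, 0.04814098, 1.40104939]), 'rotation': array([ 5.40587899e-02, -8.73443628e-04, -1.57303814e+00])}
side {'fx': 430.0953566517073, 'fy': 430.0953566517073, 'cx': 316.8345177777455, 'cy': 205.15904580131462, 'position': array([ 0.45862279, -0.82618009,  0.93571726]), 'rotation': array([ 0.82282308, -0.01746225, -0.09859488])}
{'time': 0.1, 'joint_positions': array([-1.30306356e+00,  8.78861656e-02,  1.37206458e+00, -1.53044665e-05,
        1.68364819e+00, -1.03127978e-01]), 'qvel': array([-0.00026614, -0.00146217, -0.00520913, -0.00239224,  0.00086921,
       -0.00014639]), 'joint_torque': array([ 1.59794588e-03, -3.41253734e+01, -3.03300691e+01,  7.19425525e-02,
        3.04585544e-02, -1.02465826e-04]), 'tool_pos': array([ 0.19918702, -0.51218216,  0.22943799]), 'ee_rot': array([-3.13959547e+00, -1.91406871e-04,  3.70858845e-01]), 'wrist_force': array([ 0.00271728, -0.34829326, -0.04311   ]), 'wrist_torque': array([ 0.03151773,  0.05466371, -0.03954852]), 'finger_force': 0.0, 'width': 0.09393517643292378}
```

View pics/top0.png

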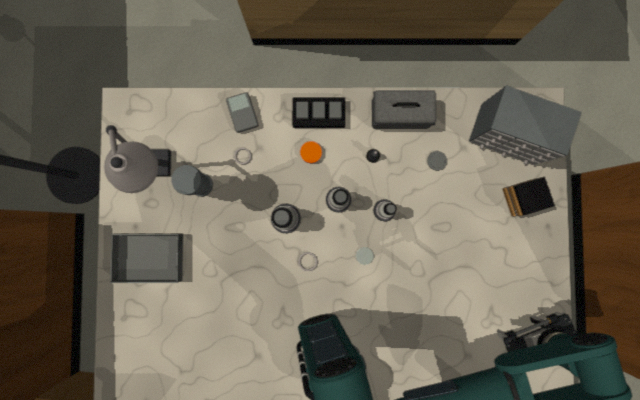

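View pics/side0.png

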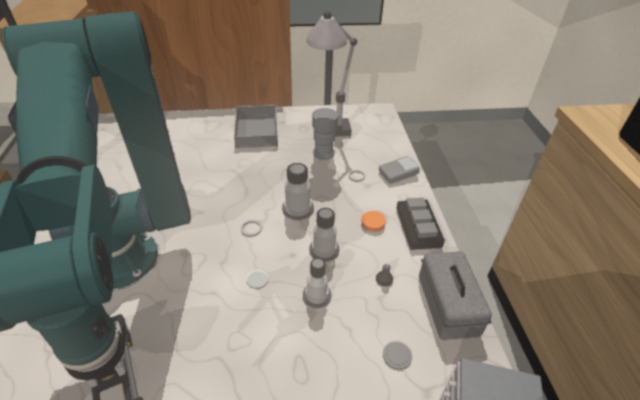

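The top view shows the large bottle at about (285,217), the medium at (338,199) and the small at (385,210). The side view shows the medium cap at about (325,216). Next I'll take close crops and blob measurements.

```bash
cat > h.py <<'E'
from bench import *
import numpy as np, cv2
from scipy.spatial.transform import Rotation as R
def ray(n,u,v):
    c=camera_info(n); d=R.from_euler('xyz',c['rotation']).apply([(u-c['cx'])/c['fx'],-(v-c['cy'])/c['fy'],-1.])
    return np.array(c['position']),d
def plane(n,u,v,z):
    p,d=ray(n,u,v); return p+d*(z-p[2])/d[2]
def proj(n,P):
    c=camera_info(n); q=R.from_euler('xyz',c['rotation']).inv().apply(np.array(P)-c['position'])
    return c['cx']-c['fx']*q[0]/q[2], c['cy']+c['fy']*q[1]/q[2]
def blob(n,u,v,r=22,t=60):
    g=cv2.imread(f'pics/{n}0.png').max(2)[v-r:v+r,u-r:u+r]
    k,l,s,c=cv2.connectedComponentsWithStats((g<t).astype('uint8'))
    return [(s[i].tolist(),(c[i]+[u-r,v-r]).round(1).tolist()) for i in range(1,k) if s[i][4]>20]
E
python3 - <<'E'
from h import *
im=[cv2.resize(cv2.imread(f'pics/{n}0.png')[v-40:v+40,u-60:u+60],None,fx=6,fy=3.7 if 0 else 6,interpolation=0)[:290+190] for n,u,v in(('top',335,207),('side',315,215))]
cv2.imwrite('pics/crop.png',cv2.resize(np.vstack(im),(400,534)) if 0 else np.vstack([cv2.resize(i,(450,300)) for i in im]))
for n,u,v in(('top',338,199),('top',285,217),('top',385,210),('side',325,217),('side',297,173)):
    print(n,u,v,blob(n,u,v), plane(n,u,v,.147).round(3))
E
```

```text
top 338 199 [([17, 12, 18, 22, 145], [342.9, 198.7])] [ 0.565 -0.011  0.147]
top 285 217 [([9, 13, 21, 20, 161], [283.1, 217.6]), ([28, 12, 10, 24, 63], [296.7, 218.9])] [0.511 0.151 0.147]
top 385 210 [([21, 15, 12, 12, 58], [388.7, 209.2])] [ 0.531 -0.154  0.147]
side 325 217 [] [ 0.573 -0.029  0.147]
side 297 173 [] [0.512 0.161 0.147]
```

View pics/crop.png

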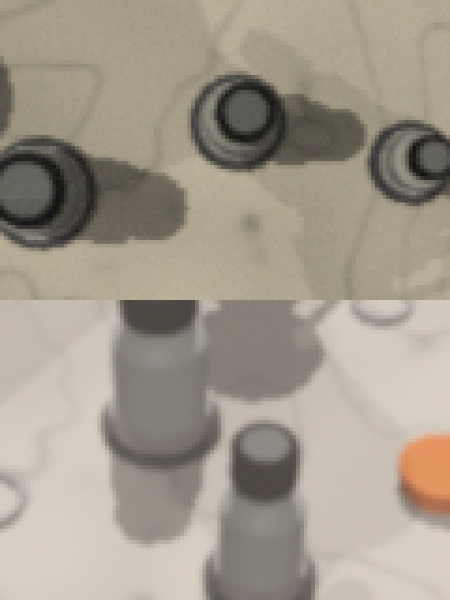

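```bash
python3 - <<'E'
from h import *
for n,u,v,z in(('top',340.3,196.6,.147),('side',325.6,212.8,.147),('top',338.4,199.1,.01)): print(plane(n,u,v,z).round(4))
# gray top disc of medium cap enclosed in the dark ring
for n,u,v in(('top',340,197),('side',326,213)):
    g=cv2.imread(f'pics/{n}0.png').max(2); print(g[v,u-14:u+15]); print(g[v-14:v+15,u])
for u,v,z in((386+4,209,.133),(281.5,217,.161)): print(plane('top',u,v,z).round(3))
E
```

```text
[ 0.5726 -0.018   0.147 ]
[ 0.5762 -0.0129  0.147 ]
[ 0.5736 -0.0188  0.01  ]
[ 83  72 104 126 135 122  72  35  46  74  90  93  91  92  91  91  90  96
  91  85  59  34  44  49  45  74  92  94  95]
[172 178 169 139  86  62  40  40  81  91  94  92  91  91  91  94  92  94
  93  59  33  29  78 107  91  77  85  60  67]
[132 168 186 184 155 109  98 123 138 142 142 142 143 141 142 142 142 142
 141 133 113 103 138 173 193 199 202 203 203]
[133 142 167 190 195 196 195 185 157 124 130 140 143 142 142 142 142 140
 128 102  86  80  79  80  78  78  79  79  82]
[ 0.535 -0.172  0.133]
[0.51  0.16  0.161]
```

The medium cap is at about (0.5735, -0.0165). I'll move over it at the present height.

Request:
arm_command(plan=[{"grip": -1, "slide": [0.05, -0.03, 0], "spin": 0}, {"grip": -1, "slide": [0.1, -0.062, 0], "spin": 0}, {"grip": -1, "slide": [0.1, -0.062, 0], "spin": 0}, {"grip": -1, "slide": [0.1, -0.062, 0], "spin": 0}, {"grip": -1, "slide": [0.1, -0.062, 0], "spin": 0}, {"grip": -1, "slide": [0.1, -0.062, 0], "spin": 0}, {"grip": -1, "slide": [0.1, -0.062, 0], "spin": 0}, {"grip": -1, "slide": [0.1, -0.062, 0], "spin": 0}, {"grip": -1, "slide": [0.1, -0.062, 0], "spin": 0}, {"grip": -1, "slide": [0.1, -0.062, 0], "spin": 0}])

```text
time: 1.35
tool_pos: [0.5362, -0.0647, 0.23]
ee_rot: [-3.142, 0.001, 0.371]
wrist_force: [-0.4, -0.9, -0.6]
width: 0.0942
finger_force: 0.0
```

Request:
arm_command(plan=[{"grip": -1, "slide": [0.08, -0.05, 0], "spin": 0}, {"grip": -1, "slide": [0, 0, 0], "spin": 0}, {"grip": -1, "slide": [0, 0, 0], "spin": 0}])

```text
time: 1.72
tool_pos: [0.5632, -0.0291, 0.2299]
ee_rot: [3.142, 0.002, 0.371]
wrist_force: [-0.5, 0.2, 0.1]
width: 0.0938
finger_force: 0.0
```

```bash
cat > st.py <<'E'
from h import *
import sys
o=sensors.get_obs()
for k in('time','tool_pos','ee_rot','joint_positions','wrist_force','wrist_torque','width','finger_force'): print(k,np.round(o[k],4))
T=R.from_euler('xyz',o['ee_rot']); print('to cap, tool axes mm',(T.inv().apply(np.array([.5735,-.0165,.147])-o['tool_pos'])*1000).round(1))
E
python3 st.py; python3 -c "
from h import *
im=snapshot('side')[:,:,::-1]; cv2.imwrite('pics/s1.png',cv2.resize(im[120:260,220:430],None,fx=3.5,fy=3.5,interpolation=2))"
```

```text
time 1.725
tool_pos [ 0.5632 -0.0291  0.2299]
ee_rot [3.1416e+00 1.6000e-03 3.7090e-01]
joint_positions [-1.5160e-01  1.1960e-01  1.3366e+00 -8.0000e-04  1.6868e+00  1.0482e+00]
wrist_force [-0.5163  0.1757  0.1452]
wrist_torque [-0.0061  0.0529  0.0589]
width 0.0938
finger_force 0.0
to cap, tool axes mm [14.3 -8.  82.9]
```

View pics/s1.png

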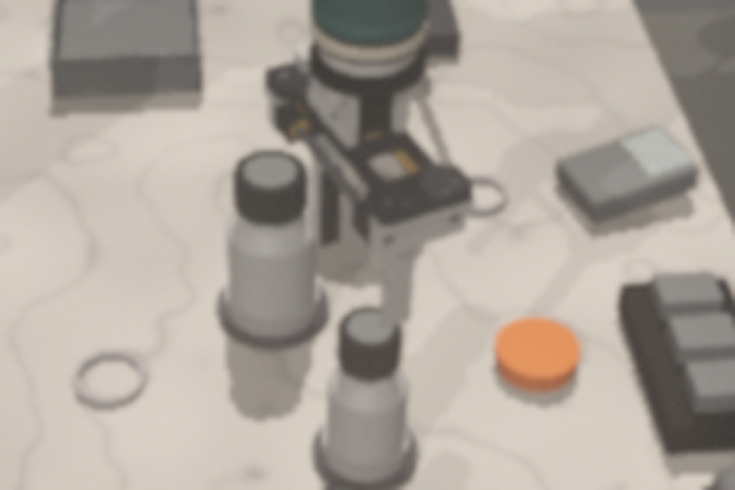

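The medium cap is at crop (370,325), with the gripper just behind it and open above. I'll centre over it and descend.

Request:
arm_command(plan=[{"grip": -1, "slide": [0.0286, -0.016, 0], "spin": 0}, {"grip": -1, "slide": [0, 0, 0.04], "spin": 0}, {"grip": -1, "slide": [0, 0, 0.04], "spin": 0}, {"grip": -1, "slide": [0, 0, 0.04], "spin": 0}, {"grip": -1, "slide": [0, 0, 0.03], "spin": 0}, {"grip": -1, "slide": [0, 0, 0.014], "spin": 0}, {"grip": -1, "slide": [0, 0, 0], "spin": 0}, {"grip": -1, "slide": [0, 0, 0], "spin": 0}])

```text
time: 2.78
tool_pos: [0.5747, -0.0162, 0.1495]
ee_rot: [3.141, -0.002, 0.371]
wrist_force: [-0.8, -1.0, 0.3]
width: 0.0942
finger_force: 0.0
```

```bash
python3 st.py; python3 -c "
from h import *
im=snapshot('side')[:,:,::-1]; cv2.imwrite('pics/s2.png',cv2.resize(im[160:260,260:400],None,fx=5,fy=5,interpolation=2))"
```

```text
time 2.775
tool_pos [ 0.5747 -0.0162  0.1495]
ee_rot [ 3.1407e+00 -1.6000e-03  3.7070e-01]
joint_positions [-0.1267  0.1701  1.4394 -0.      1.5302  1.0734]
wrist_force [-0.8445 -0.9968  0.2578]
wrist_torque [-0.0479  0.0282 -0.0111]
width 0.0942
finger_force 0.0
to cap, tool axes mm [-1.2 -0.1  2.5]
```

View pics/s2.png

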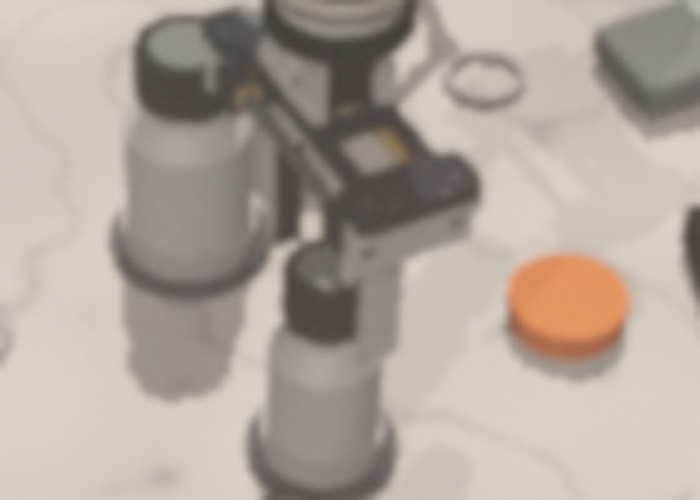

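The fingers straddle the medium cap, the near one at (380,310) and the far one at (290,190). I'll go down 3 mm more and close.

Request:
arm_command(plan=[{"grip": -1, "slide": [0, 0, 0.006], "spin": 0}, {"grip": 1, "slide": [0, 0, 0], "spin": 0}, {"grip": 1, "slide": [0, 0, 0], "spin": 0}, {"grip": 1, "slide": [0, 0, 0], "spin": 0}, {"grip": 1, "slide": [0, 0, 0], "spin": 0}, {"grip": 1, "slide": [0, 0, 0], "spin": 0}, {"grip": 1, "slide": [0, 0, 0], "spin": 0}, {"grip": 1, "slide": [0, 0, 0], "spin": 0}])

```text
time: 3.82
tool_pos: [0.5743, -0.0164, 0.1455]
ee_rot: [3.141, -0.0, 0.371]
wrist_force: [0.9, -0.4, -1.2]
width: 0.0487
finger_force: 30.0
```

```bash
python3 st.py
```

```text
time 3.825
tool_pos [ 0.5743 -0.0164  0.1455]
ee_rot [ 3.1408e+00 -1.0000e-04  3.7060e-01]
joint_positions [-1.2690e-01  1.7230e-01  1.4449e+00 -6.0000e-04  1.5239e+00  1.0734e+00]
wrist_force [ 0.9354 -0.4324 -1.2371]
wrist_torque [-0.2797 -0.0962 -0.0259]
width 0.0487
finger_force 29.9999
to cap, tool axes mm [-0.7 -0.2 -1.5]
```

The grip is well centred: width 48.7 mm and almost no side force. Next I'll press 6 mm.

Request:
arm_command(plan=[{"grip": 1, "slide": [0, 0, 0.004], "spin": 0}, {"grip": 1, "slide": [0, 0, 0.004], "spin": 0}, {"grip": 1, "slide": [0, 0, 0.004], "spin": 0}, {"grip": 1, "slide": [0, 0, 0], "spin": 0}, {"grip": 1, "slide": [0, 0, 0], "spin": 0}])

```text
time: 4.45
tool_pos: [0.5743, -0.0163, 0.1418]
ee_rot: [3.14, -0.001, 0.371]
wrist_force: [-2.5, -1.7, 7.2]
width: 0.0488
finger_force: 30.0
```

```bash
python3 st.py
```

```text
time 4.45
tool_pos [ 0.5743 -0.0163  0.1418]
ee_rot [ 3.1402e+00 -1.2000e-03  3.7070e-01]
joint_positions [-1.2680e-01  1.7350e-01  1.4511e+00 -7.0000e-04  1.5152e+00  1.0734e+00]
wrist_force [-2.5086 -1.7291  7.2134]
wrist_torque [-0.1995  0.5395  0.0439]
width 0.0488
finger_force 30.0017
to cap, tool axes mm [-0.8 -0.1 -5.2]
```

Request:
arm_command(plan=[{"grip": 1, "slide": [0, 0, 0.005], "spin": 0}, {"grip": 1, "slide": [0, 0, 0], "spin": 0}, {"grip": 1, "slide": [0, 0, 0], "spin": 0}])

```text
time: 4.82
tool_pos: [0.5743, -0.0164, 0.1398]
ee_rot: [3.14, -0.001, 0.371]
wrist_force: [-3.7, -1.4, 9.9]
width: 0.0488
finger_force: 30.0
```

```bash
python3 st.py
```

```text
time 4.825
tool_pos [ 0.5743 -0.0164  0.1398]
ee_rot [ 3.1399e+00 -1.5000e-03  3.7070e-01]
joint_positions [-1.2680e-01  1.7450e-01  1.4540e+00 -7.0000e-04  1.5110e+00  1.0734e+00]
wrist_force [-3.7299 -1.3896  9.9285]
wrist_torque [-2.304e-01  6.797e-01  5.000e-04]
width 0.0488
finger_force 30.0022
to cap, tool axes mm [-0.8 -0.2 -7.2]
```

The cap is pressed 5.7 mm at about 10 N. I'll start the anticlockwise turn, which is negative spin because the tool's z points down.

Request:
arm_command(plan=[{"grip": 1, "slide": [0, 0, 0], "spin": -1}, {"grip": 1, "slide": [0, 0, 0], "spin": -1}, {"grip": 1, "slide": [0, 0, 0], "spin": -1}, {"grip": 1, "slide": [0, 0, 0], "spin": -1}])

```text
time: 5.32
tool_pos: [0.5756, -0.0158, 0.1403]
ee_rot: [3.138, -0.004, 0.723]
wrist_force: [-0.5, 1.1, 10.1]
width: 0.0486
finger_force: 30.0
```

```bash
python3 st.py
```

```text
time 5.325
tool_pos [ 0.5756 -0.0158  0.1403]
ee_rot [ 3.138  -0.0043  0.7228]
joint_positions [-1.2640e-01  1.7450e-01  1.4530e+00  9.0000e-04  1.5086e+00  7.2150e-01]
wrist_force [-0.5035  1.0586 10.0771]
wrist_torque [ 0.0978  0.1197 -0.025 ]
width 0.0486
finger_force 30.0022
to cap, tool axes mm [-2.  -0.9 -6.7]
```

Request:
arm_command(plan=[{"grip": 1, "slide": [0, 0, 0], "spin": -1}, {"grip": 1, "slide": [0, 0, 0], "spin": -1}, {"grip": 1, "slide": [0, 0, 0], "spin": -1}, {"grip": 1, "slide": [0, 0, 0], "spin": -1}, {"grip": 1, "slide": [0, 0, 0], "spin": -1}, {"grip": 1, "slide": [0, 0, 0], "spin": -1}, {"grip": 1, "slide": [0, 0, 0], "spin": -1}, {"grip": 1, "slide": [0, 0, 0], "spin": -1}, {"grip": 1, "slide": [0, 0, 0], "spin": -1}, {"grip": 1, "slide": [0, 0, 0], "spin": -0.6}])

```text
time: 6.58
tool_pos: [0.5755, -0.0156, 0.1403]
ee_rot: [3.136, -0.001, 1.56]
wrist_force: [-1.3, 0.2, 9.8]
width: 0.0487
finger_force: 30.0
```

Request:
arm_command(plan=[{"grip": 1, "slide": [0, 0, 0], "spin": 0}, {"grip": 1, "slide": [0, 0, 0], "spin": 0}])

```text
time: 6.82
tool_pos: [0.5756, -0.0156, 0.1403]
ee_rot: [3.136, -0.0, 1.558]
wrist_force: [-1.0, 0.8, 10.2]
width: 0.0487
finger_force: 30.0
```

```bash
python3 st.py
```

```text
time 6.825
tool_pos [ 0.5756 -0.0156  0.1403]
ee_rot [ 3.1362e+00 -5.0000e-04  1.5580e+00]
joint_positions [-1.2620e-01  1.7450e-01  1.4530e+00  1.1000e-03  1.5088e+00 -1.1350e-01]
wrist_force [-0.9875  0.805  10.1974]
wrist_torque [0.0351 0.1357 0.0491]
width 0.0487
finger_force 30.0024
to cap, tool axes mm [-0.9 -2.  -6.7]
```

The turn measures 68.0° with low torque. I'll lift gently at first.

Request:
arm_command(plan=[{"grip": 1, "slide": [0, 0, -0.008], "spin": 0}, {"grip": 1, "slide": [0, 0, -0.01], "spin": 0}, {"grip": 1, "slide": [0, 0, -0.01], "spin": 0}, {"grip": 1, "slide": [0, 0, 0], "spin": 0}])

```text
time: 7.32
tool_pos: [0.5737, -0.016, 0.1505]
ee_rot: [-3.14, -0.0, 1.558]
wrist_force: [0.4, -0.9, -0.1]
width: 0.0486
finger_force: 30.0
```

```bash
python3 st.py
```

```text
time 7.325
tool_pos [ 0.5737 -0.016   0.1505]
ee_rot [-3.1403e+00 -1.0000e-04  1.5577e+00]
joint_positions [-0.1266  0.1696  1.438  -0.      1.5354 -0.1135]
wrist_force [ 0.3898 -0.8967 -0.1052]
wrist_torque [-0.0386 -0.1236 -0.041 ]
width 0.0486
finger_force 30.0
to cap, tool axes mm [-0.5 -0.2  3.5]
```

Request:
arm_command(plan=[{"grip": 1, "slide": [0, 0, -0.02], "spin": 0}, {"grip": 1, "slide": [0, 0, -0.03], "spin": 0}, {"grip": 1, "slide": [0, 0, -0.03], "spin": 0}, {"grip": 1, "slide": [0, 0, -0.03], "spin": 0}, {"grip": 1, "slide": [0, 0, -0.025], "spin": 0}, {"grip": 1, "slide": [0, 0, -0.015], "spin": 0}, {"grip": 1, "slide": [0, 0, 0], "spin": 0}, {"grip": 1, "slide": [0, 0, 0], "spin": 0}, {"grip": 1, "slide": [0, 0, 0], "spin": 0}])

```text
time: 8.45
tool_pos: [0.5738, -0.016, 0.2251]
ee_rot: [-3.14, -0.0, 1.558]
wrist_force: [0.5, -0.5, 0.4]
width: 0.0487
finger_force: 30.0
```

```bash
python3 st.py; python3 -c "
from h import *
im=snapshot('side')[:,:,::-1]; cv2.imwrite('pics/s3.png',cv2.resize(im[120:260,220:430],None,fx=3.5,fy=3.5,interpolation=2))"
```

```text
time 8.45
tool_pos [ 0.5738 -0.016   0.2251]
ee_rot [-3.1401 -0.      1.5576]
joint_positions [-1.2660e-01  1.4300e-01  1.3198e+00 -1.0000e-04  1.6803e+00 -1.1350e-01]
wrist_force [ 0.4788 -0.5082  0.4263]
wrist_torque [ 0.0097 -0.0326  0.0091]
width 0.0487
finger_force 30.0
to cap, tool axes mm [-0.5 -0.2 78.1]
```

View pics/s3.png

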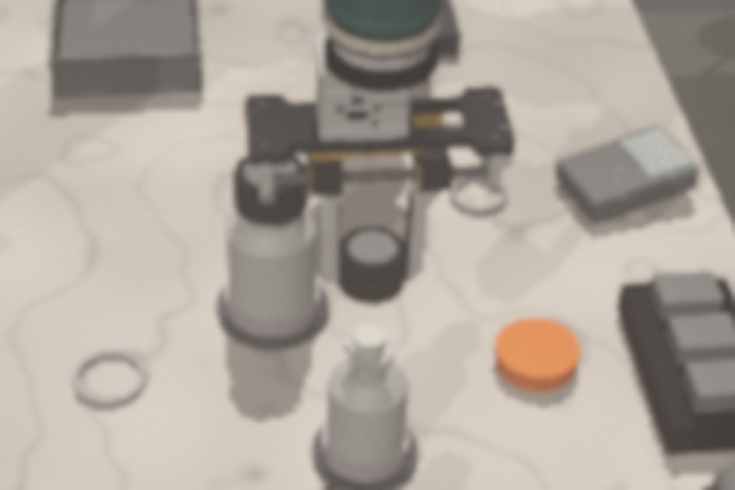

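The cap is held level between the fingers at crop (372,262). The bare neck is below it at (370,345), and the other caps and bystanders are untouched.

```bash
python3 -c "
from bench import *
print(ticket.close_job())"
```

```text
the job is handed in; nothing more can be done
None
```

The medium bottle is open: I pressed its cap 5.7 mm, turned it 68° anticlockwise and lifted it off; the gripper holds it level about 80 mm above its seat, and the job is handed in (no verdict was returned).

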